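# Shut the cubby gate and click the stop collar onto its rod

## Task

Swing the little white gate of the charging cubby shut, then pick up the metal stop collar and slide it down over the steel rod beside the gate's free end until the rod's sprung balls click into the groove inside the collar, so that the gate cannot swing open. Feel for the click and leave the collar just there, neither short of it nor pushed on past it; do not force it against the rod, and do not disturb the tablet, mug or phone stand on the shelf.

Things in the scene. Friction and masses are not known exactly. Their poses are not given: they have to be found in the camera images.
- cubby: the charging cubby, fixed for the episode: a pine board 260 mm (x) by 340 mm (y), 18 mm thick, with low walls at the sides (to 93 mm above the table) and back (to 73 mm); origin on the table, board from 150 mm before it (-x) to 110 mm behind it; -x is its open front, where the gate hangs, y runs along the closed gate towards the rod, z is up. Only its place and turn on the table vary
- gate_hinge (a point): a point on the gate's upright hinge axis, 90 mm above the table (the height of the middle of the top rail); in the cubby's frame at x -85, y -130 mm
- gate_end (a point): the middle of the free end of the gate's top rail, 240 mm from the hinge axis, 90 mm above the table. The gate is white-painted wood: two rails 14 mm thick and 20 mm high (top rail 80 to 100 mm above the table, bottom rail 25 to 45 mm) with seven upright slats 10 mm thick between
- gate (a joint): angle of the gate, rad: 0 is shut (against a hard stop), growing as its free end swings out to the cubby's front (-x), up to 1.0. A stiff hinge (0.12 N m): it stays where it is left, and a push of about 1 N moves it
- rod_top (a point): centre of the top of the upright steel rod, 128 mm above the table, fixed to the cubby 35 mm before the closed gate's mid-plane and 8 mm beyond its free end. Rod 16 mm thick, the last 8 mm tapering to 7 mm. A collar on it at gate height keeps a shut gate from opening, and a gate left ajar from shutting
- rod_foot (a point): on the rod's axis, 22 mm above the table, top of the 30 mm wide flange at the rod's foot. Two opposed sprung brass balls of 9 mm stand out 3.5 mm from the rod's sides, along the cubby's y; their middle lies 16 to 56 mm below the rod's top, at a height that differs each time and is not measured: it must be felt
- collar_center (a point): centre (half-way up, on the axis) of the loose aluminium stop collar, a tube 36 mm across, 56 mm tall, about 0.12 kg, with a 19 mm bore right through; it starts upright and right way up on the table, left of the cubby. Best gripped 13 mm below its top, closing along the gate's direction: clicked, its foot is below the gate's top and the rod stands up to 22 mm out of it
- collar_groove (a point): middle of the groove inside the collar, 8.5 mm below its centre; groove 26 mm across, 9 mm high. Sliding down, the collar's foot needs 8 to 15 N over 4 mm to press the balls in, then slides easily; 22 mm on from first touch the balls spring into the groove (a tug down: the click), with 1.5 mm of play; pushing on takes as much again and leaves the click (pull up to regain it). A clicked collar hangs on the balls
- tablet: the purple plastic kids' tablet lying on the shelf, 100 x 135 x 14 mm, origin at the centre of its underside
- mug: the blue ceramic mug standing on the shelf, 72 mm across, 85 mm tall, origin at the centre of its underside
- stand: the walnut phone stand on the shelf, 70 x 60 mm, about 80 mm tall, origin at the centre of its underside
Things that resemble listed ones, but are neither listed nor needed, are in the scene too. Of the things that look like the part that bears collar_center, the middle-sized one is meant.

How it is judged:
On the way, in this order (a step that is already met when the one before it is completed fails the run):
1. the gate is shut (within 0.05 rad) (value of joint gate below 0.05 rad), for 0.2 s.
2. the collar is threaded on the rod, its centre less than 24 mm above the rod's top and within 5 mm of its axis (horizontal distance between collar_center and rod_top below 0.005 m and z of collar_center in the frame of rod_top below 0.024 m), for 0.1 s.
At the end, for the whole second after the job is handed in: The gate is shut (within 0.06 rad); the collar sits on the rod (axis within 4 mm), both balls sprung out in its groove (the middle of the groove within 3 mm of their height, and each presses the collar with less than 3 N; in the plain bore it would be 7 N or more), at rest (value of joint gate below 0.06 rad and horizontal distance between collar_center and rod_top below 0.004 m and z of ball_l_c0 in the frame of collar_groove between -0.003 and 0.003 m and contact force between collar and ball_l_c0 below 3 N and contact force between collar and ball_r_c0 below 3 N and linear speed of collar below 0.01 m/s); the robot touches nothing.
It fails at once if the collar is forced against the rod or cubby with more than 25 N (contact force between collar and cubby above 25 N).
It fails at once if the tablet, mug or phone stand is shifted more than 20 mm (distance of any of tablet, mug, stand from where it was at the start of the episode above 0.02 m).
It also fails if it takes over 67 s, if anything falls off the work surface, if the arm or the gripper's body presses on something with over 40 N, if the wrist force passes 120 N, or if a joint passes its speed limit or range.

## Robot

A 6-joint arm with a two-finger parallel gripper is mounted at the origin on the work surface. World frame = base frame: x ahead of the robot, y to its left, z up, the work surface at z = 0. Lengths are in m, angles in rad, forces in N, time in s.
With the tool pointing down it reaches from about 0.375 to 0.925 m from the base axis. Payload 5.7 kg.
Tool frame: the origin (TCP) lies at the very end of the fingers, on their centre line; the grasp point (between the pads) lies 19 mm behind it; z points along the fingers, x is the direction in which the jaws open and shut, and the axes are right-handed (so a half turn about z gives the same grasp; the last joint's range is limited). The gripper opens to 85 mm and grips with 20 to 120 N. Pads are 22 mm wide; open, the fingers measure 114 mm over their backs; the gripper's body (76 mm by 85 mm) begins 54 mm behind the grasp point. The pads swing forward as they close: fully open they stand 13 mm farther back than shut.
Start: joints at [-1.389, 0.359, 1.51, -0, 1.272, -0.115], TCP at [0.175, -0.574, 0.231] pointing down, gripper open.
Joint ranges: [-2.97, 2.97], [-1.01, 2.36], [0.21, 2.38], [-0.96, 4.11], [0.2, 2.71], [-2.98, 2.98]. Speed limits (rad/s): [2.39, 2.39, 3.14, 3.14, 3.14, 3.14].

## Interface

Orientations are given as [roll, pitch, yaw] about the fixed x, y, z axes, in that order (R = Rz(yaw) Ry(pitch) Rx(roll)).
In Python, from bench import arm gives the robot as it stands.
- The arm moves only by the tool servo_tool, never from a script. Its argument "rows" is a list of rows, each a list of 7 numbers: the shift along the tool's x, y, z in mm, then the turn, a rotation vector about the tool's x, y, z in degrees, then the gripper's target within -1 to 1 (shut at 1, half-way at 0, fully open at -1). In form: [[x, y, z, wx, wy, wz, gripper], ...]. A call has 1 to 8 rows; each row is the pose to reach, as a shift and turn from the pose measured when the call began, along the tool's axes at that moment; what a row does not reach only later rows make up. A row lasts 1/10 s, in which the tool goes at most 50 mm and 8.59 degrees, less where a joint would pass 70% of its speed; a pose out of reach is approached as far as the arm can. A call with a gripper value outside its range is refused whole. The fingers move at their own pace and stop on an object; the grip force is fixed at half the most. Time passes only in rows, so rows that repeat a pose let the fingers close. It gives the time, the measured TCP pose, the force and the opening at its end, in the units of the state.
- arm.get_obs(): the state, without advancing time (a new reading comes with each control period).
- arm.get_image(name): name is "scene" or "side" or "wrist"; returns a dict with "image" (480x640x3 uint8, red, green, blue), "camera_matrix" (3x3 intrinsics, pixels), "k1" (the pictures are not rectified: a ray, as slopes to the right and down, at radius r is drawn at 1 + k1 r^2 times it, then the intrinsics apply), "rvec" (rotation vector, rad) and "tvec" (3), from world to camera coordinates, as OpenCV has them; the wrist camera has in their place "mount" (4x4, takes a point from camera to tool coordinates, whose origin is the TCP and whose axes are the tool frame's). Camera axes: x right, y down, z forward; pixel columns grow to the right and rows downward; lengths in m; the calibration is good to about 2 mm. A picture is of the moment at which its call begins: read the wrist's pose just before it. There is no depth.
- arm.sign_off(): hands the job in, once; it reports no verdict.
Trained networks look in a picture, given as the dict that the camera call returned (one of the last four; its "shot" number tells which), for a name from the list of things; names that differ only in an ending like _2 or _b are one class to them, and where a whole thing is asked for, a point or a joint stands for the part that bears it (a point fixed in the world has none). Each returns a list of dicts, best first, with "score" (0 to 1); they miss things now and then, are a little off and sometimes report something else, mostly with a low value. They report only what shows in the picture. A call takes as long as a camera call. They do not tell look-alikes from the thing itself.
- arm.spot_in(picture, target): "box" ([left, top, right, bottom] in pixels, round what is visible of it).
The state is a dict: "time_s": time; "joint_positions": joint angles; "dq": joint speeds; "tau": joint torques, N m; "eef_pos": TCP position; "tool_rot": TCP orientation; "ft_force": force on the tool from outside, world axes, zero at the start; "moment": the same for the moment, N m; "finger_gap": finger opening in m.
Only numpy, scipy, OpenCV 4.12 (cv2) and the standard library are available. Lean on these libraries where they do the work, as an engineer would, in place of code of your own. Each camera call takes 0.05 s, during which the arm holds its last target. There are 200 camera calls.

## Working session

There is one attempt and no reset: what is moved stays moved. The work goes in short steps, Python scripts to look and compute and a tool call to move; the robot and the scene stay as the last step left them, time stands still between calls to the robot, and variables do not carry over. Pictures are saved under pics/ and viewed, about 8 in all and at most 12, crops included, and the job is handed in when it is done.

Besides the shell and the picture viewer there is one more tool, called after "Call:" as name(argument=value, ...) on one line, values as JSON. servo_tool: Moves the arm, as the interface text tells. Its arguments: {"type":"object","properties":{"rows":{"type":"array","items":{"type":"array","items":{"type":"number"}}}},"required":["rows"]}

```bash
mkdir -p pics; ls; cat > h.py <<'E'
import numpy as np, cv2, json
from bench import arm
from scipy.spatial.transform import Rotation as R
def snap(n,f=None):
    o=arm.get_obs(); p=arm.get_image(n)
    if n=='wrist':
        T=np.eye(4);T[:3,:3]=R.from_euler('xyz',o['tool_rot']).as_matrix();T[:3,3]=o['eef_pos']
        p['Twc']=T@np.array(p['mount'])
    else:
        T=np.eye(4);T[:3,:3]=cv2.Rodrigues(np.array(p['rvec'],float))[0];T[:3,3]=np.ravel(p['tvec']);p['Twc']=np.linalg.inv(T)
    if f: cv2.imwrite('pics/'+f,p['image'][:,:,::-1])
    return p
def ray(p,u,v):
    K=np.array(p['camera_matrix']);d=np.array([(u-K[0,2])/K[0,0],(v-K[1,2])/K[1,1]]);x=d.copy()
    for _ in range(20): x=d/(1+p['k1']*(x@x))
    return p['Twc'][:3,3],p['Twc'][:3,:3]@np.array([x[0],x[1],1])
def at_z(p,u,v,z):
    c,r=ray(p,u,v);return c+r*(z-c[2])/r[2]
def proj(p,X):
    T=np.linalg.inv(p['Twc']);q=T[:3,:3]@np.array(X)+T[:3,3];x=q[:2]/q[2];x=x*(1+p['k1']*(x@x))
    K=np.array(p['camera_matrix']);return np.array([K[0,0]*x[0]+K[0,2],K[1,1]*x[1]+K[1,2]])
E
python3 - <<'E'
from h import *
print(arm.get_obs())
for n in ['scene','side']:
    p=snap(n,n+'0.png'); print(n,p['Twc'][:3,3],p['Twc'][:3,2])
    for t in ['collar_center','gate','rod_top','gate_end','gate_hinge','cubby','rod_foot','mug','stand','tablet']:
        try: print(t,[(np.round(d['box']).tolist(),round(d['score'],2)) for d in arm.spot_in(p,t)][:6])
        except Exception as e: print(t,e)
E
```

```text
pics
{'time_s': 0.0, 'joint_positions': array([-1.38911812e+00,  3.59515288e-01,  1.51145464e+00,  3.07121706e-05,
        1.27251017e+00, -1.15135088e-01]), 'dq': array([ 3.47801203e-05, -2.55201032e-03, -9.42184736e-04,  7.16136510e-04,
        2.89183476e-04, -9.42648722e-04]), 'tau': array([-2.77903200e-03, -5.27627993e+01, -2.78621686e+01, -3.94112421e-04,
        1.33427596e-02, -1.72769234e-05]), 'eef_pos': array([ 0.17534123, -0.57308088,  0.23043902]), 'tool_rot': array([-3.14134668e+00,  1.87158104e-03, -1.27399185e+00]), 'ft_force': array([-0.51037196,  0.85624898,  0.22733096]), 'moment': array([-0.01851941, -0.01729965, -0.04311118]), 'finger_gap': 0.08551229409718762}
scene [0.86428462 0.50510269 0.60907272] [-0.36621713 -0.6380234  -0.67735601]
collar_center [([430.0, 328.0, 459.0, 372.0], 0.85), ([469.0, 324.0, 495.0, 352.0], 0.82), ([376.0, 333.0, 417.0, 395.0], 0.79)]
gate [([258.0, 171.0, 347.0, 257.0], 0.73)]
rod_top [([160.0, 164.0, 353.0, 344.0], 0.96)]
gate_end [([258.0, 172.0, 345.0, 254.0], 0.55), ([250.0, 250.0, 290.0, 282.0], 0.17)]
gate_hinge [([159.0, 160
[... 403 characters left out ...]
8 ] [ 0.30946863 -0.65977912 -0.68477784]
collar_center [([224.0, 314.0, 262.0, 373.0], 0.87), ([319.0, 383.0, 337.0, 416.0], 0.68), ([280.0, 354.0, 299.0, 394.0], 0.58)]
gate [([333.0, 160.0, 357.0, 257.0], 0.56)]
rod_top [([193.0, 131.0, 381.0, 288.0], 0.77)]
gate_end [([334.0, 163.0, 356.0, 259.0], 0.68)]
gate_hinge [([195.0, 130.0, 386.0, 287.0], 0.63)]
cubby [([197.0, 130.0, 385.0, 289.0], 0.69)]
rod_foot [([195.0, 130.0, 387.0, 289.0], 0.76), ([334.0, 157.0, 357.0, 259.0], 0.21)]
mug [([244.0, 170.0, 283.0, 216.0], 0.77), ([195.0, 130.0, 390.0, 290.0], 0.47), ([334.0, 164.0, 357.0, 259.0], 0.37)]
stand [([249.0, 200.0, 294.0, 253.0], 0.69)]
tablet [([281.0, 166.0, 340.0, 211.0], 0.68)]
```

```bash
python3 - <<'E'
import cv2
a=cv2.imread('pics/scene0.png')[130:430,130:530];b=cv2.imread('pics/side0.png')[110:430,170:410]
cv2.imwrite('pics/a.png',cv2.resize(a,(800,600),interpolation=cv2.INTER_CUBIC))
cv2.imwrite('pics/b.png',cv2.resize(b,(450,600),interpolation=cv2.INTER_CUBIC))
E
```

```text
(no output)
```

View pics/a.png

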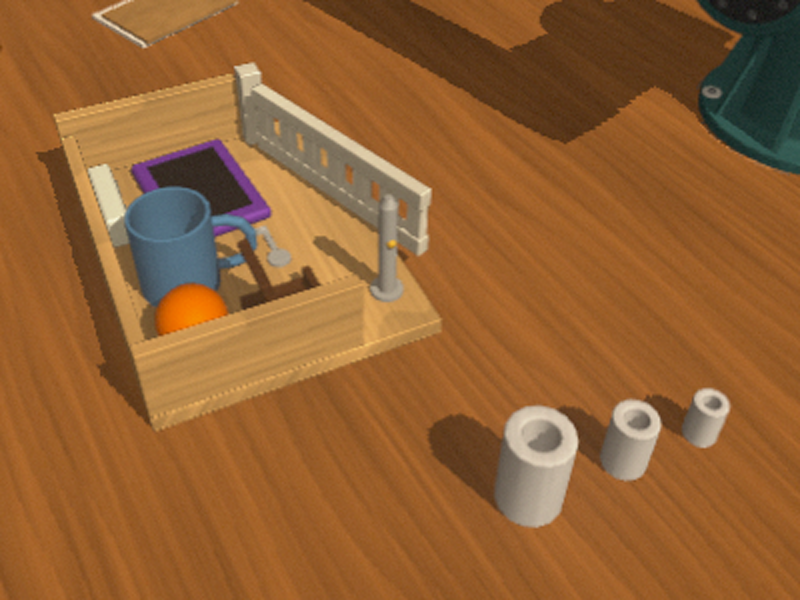

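View pics/b.png

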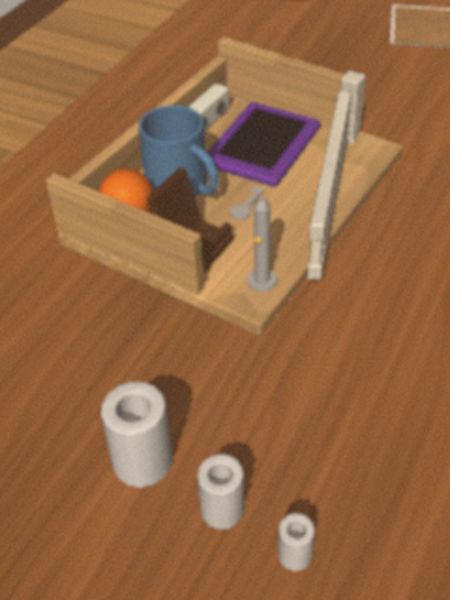

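```bash
cat > fit.py <<'E'
from h import *
from scipy.optimize import least_squares
s=snap('scene');d=snap('side')
A=lambda x,y:(x/2+130,y/2+130)
B=lambda x,y:(x/1.875+170,y/1.875+110)
P=[(s,A(440,322),(-150,170,18)),(d,B(262,320),(-150,170,18)),(d,B(401,150),(-150,-170,18)),(s,A(157,428),(110,170,0)),
(s,A(388,198),(-120,118,128)),(d,B(262,200),(-120,118,128)),(s,A(388,291),(-120,118,22)),(d,B(263,281),(-120,118,22)),(s,A(137,348),(110,170,93)),(d,B(50,181),(110,170,93))]
def X(q,c):
    return np.r_[q[0]+np.cos(q[2])*c[0]/1e3-np.sin(q[2])*c[1]/1e3,q[1]+np.sin(q[2])*c[0]/1e3+np.cos(q[2])*c[1]/1e3,c[2]/1e3]
f=lambda q:np.concatenate([proj(p,X(q,c))-u for p,u,c in P])
r=least_squares(f,[.6,0,0],loss='soft_l1')
for y0 in (1.5,3,-1.5):
    r2=least_squares(f,[.6,0,y0],loss='soft_l1'); r=r2 if r2.cost<r.cost else r
q=r.x;print(q,np.degrees(q[2]),r.cost);print(np.round(f(q).reshape(-1,2),1).tolist())
for c in [(-120,118,128),(-85,-130,90),(-85,110,90)]:print(c,X(q,c))
tri=lambda a,b:(lambda c1,r1,c2,r2:(lambda t:(c1+t[0]*r1+c2+t[1]*r2)/2)(np.linalg.lstsq(np.c_[r1,-r2],c2-c1,rcond=None)[0]))(*ray(s,*a),*ray(d,*b))
print('rodtop',tri(A(388,198),B(262,200)))
print('gate end top',tri(A(427,192),B(318,228)), 'hinge post top',tri(A(248,70),B(355,77)))
print('collar top',tri(A(635,415),B(221,468)),at_z(s,*A(635,415),.056),at_z(d,*B(221,468),.056))
E
python3 fit.py
```

```text
[ 0.67144988 -0.11200938  6.17045455] 353.5410033859664 18.080591092559573
[[2.2, -1.9], [-0.4, 3.5], [2.6, -2.0], [-1.5, 0.7], [1.3, -1.1], [0.5, 0.3], [0.4, -2.6], [-0.1, -0.9], [-1.6, 3.2], [-2.1, -1.3]]
(-120, 118, 128) [0.56548564 0.01874068 0.128     ]
(-85, -130, 90) [ 0.57236543 -0.23162239  0.09      ]
(-85, 110, 90) [0.59936354 0.00685424 0.09      ]
rodtop [0.56730421 0.01725591 0.12606032]
gate end top [ 0.51600451 -0.00052177  0.09686084] hinge post top [ 0.57332177 -0.25452331  0.10219761]
collar top [0.49405129 0.25141094 0.05818945] [0.49302769 0.25174101 0.056     ] [0.49481597 0.24888124 0.056     ]
```

```bash
cat > go.py <<'E'
import sys
from h import *
def delta(t,yaw):
    o=arm.get_obs();Rm=R.from_euler('xyz',o['tool_rot'])
    T=R.from_euler('xyz',[np.pi,0,np.radians(yaw)])
    print('dmm',np.round(Rm.inv().apply(np.array(t)-o['eef_pos'])*1e3,1).tolist(),'rot',np.round(np.degrees((Rm.inv()*T).as_rotvec()),1).tolist())
if __name__=='__main__':
    a=list(map(float,sys.argv[1:]));delta(a[:3],a[3])
E
python3 go.py .47 -.06 .23 -96.5
```

```text
dmm [-405.1, -431.9, 1.3] rot [0.0, 0.0, 23.5]
```

Call:
servo_tool(rows=[[-50,-54,0,0,0,3,1],[-101,-108,0,0,0,6,1],[-152,-162,0,0,0,9,1],[-203,-216,0,0,0,12,1],[-253,-270,0,0,0,15,1],[-304,-324,0,0,0,18,1],[-354,-378,0,0,0,21,1],[-405,-432,1,0,0,23.5,1]])

```text
time_s: 2.0
eef_pos: [0.3753, -0.2251, 0.2315]
tool_rot: [-3.141, -0.0, -1.687]
ft_force: [0.9, -0.2, 0.3]
finger_gap: 0.0001
```

```bash
python3 go.py .47 -.06 .085 -96.5
```

```text
dmm [-175.1, -74.9, 146.4] rot [-0.1, -0.0, -0.1]
```

Call:
servo_tool(rows=[[-58,-25,0,0,0,0,1],[-116,-50,0,0,0,0,1],[-175,-75,0,0,0,0,1],[-175,-75,48,0,0,0,1],[-175,-75,96,0,0,0,1],[-175,-75,146,0,0,0,1],[-175,-75,146,0,0,0,1],[-175,-75,146,0,0,0,1]])

```text
time_s: 2.8
eef_pos: [0.4688, -0.0597, 0.0845]
tool_rot: [3.138, 0.0, -1.687]
ft_force: [0.3, -0.5, 0.6]
finger_gap: -0.0001
```

```bash
python3 go.py .57 -.065 .085 -96.5; python3 go.py .578 -.065 .085 -96.5; python3 -c "
from h import *
snap('scene','s1.png')"
```

```text
dmm [-6.4, -101.1, -0.8] rot [0.2, 0.0, -0.1]
dmm [-7.4, -109.1, -0.8] rot [0.2, 0.0, -0.1]
```

Call:
servo_tool(rows=[[-1,-20,0,0,0,0,1],[-2,-40,0,0,0,0,1],[-3,-55,0,0,0,0,1],[-4,-70,0,0,0,0,1],[-5,-80,0,0,0,0,1],[-6,-90,0,0,0,0,1],[-6,-96,0,0,0,0,1],[-6,-98,0,0,0,0,1]])

```text
time_s: 3.65
eef_pos: [0.5693, -0.0661, 0.0868]
tool_rot: [-3.14, -0.001, -1.687]
ft_force: [-0.6, -0.1, 0.2]
finger_gap: 0.0
```

Call:
servo_tool(rows=[[0,-2,0,0,0,0,1],[0,-4,0,0,0,0,1],[0,-6,0,0,0,0,1],[0,-6,0,0,0,0,1]])

```text
time_s: 4.05
eef_pos: [0.5754, -0.0668, 0.0867]
tool_rot: [-3.14, -0.001, -1.687]
ft_force: [0.1, -0.3, 0.6]
finger_gap: 0.0001
```

```bash
python3 -c "
from h import *
p=snap('side','d1.png');s=snap('scene','s2.png')
cv2.imwrite('pics/c.png',np.hstack([cv2.resize(p['image'][110:310,190:390,::-1],(400,400)),cv2.resize(s['image'][150:350,150:350,::-1],(400,400))]))"
```

```text
(no output)
```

View pics/c.png

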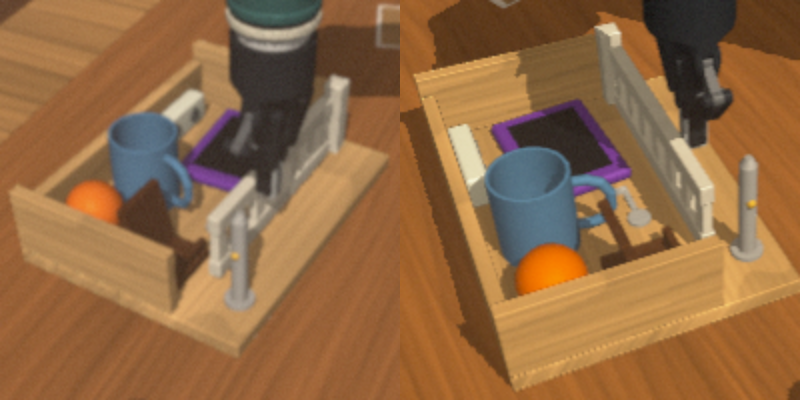

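Call:
servo_tool(rows=[[0,-2,0,0,0,0,1],[0,-4,0,0,0,0,1],[0,-6,0,0,0,0,1],[0,-6,0,0,0,0,1]])

```text
time_s: 4.55
eef_pos: [0.5766, -0.0667, 0.086]
tool_rot: [3.134, -0.0, -1.687]
ft_force: [-10.5, 2.0, 6.0]
finger_gap: 0.0
```

Call:
servo_tool(rows=[[0,0,0,0,0,0,1],[0,0,0,0,0,0,1],[0,25,0,0,0,0,1],[0,60,0,0,0,0,0.2],[0,70,-40,0,0,0,-0.2],[0,70,-85,0,0,0,-0.2],[0,70,-130,0,0,0,-0.2],[0,70,-160,0,0,0,-0.2]])

```text
time_s: 5.35
eef_pos: [0.5102, -0.0591, 0.2502]
tool_rot: [3.14, -0.001, -1.687]
ft_force: [0.3, -0.9, -0.5]
finger_gap: 0.051
```

```bash
python3 go.py .45 .25 .24 -96.5; python3 -c "
from h import *
p=snap('wrist','w0.png');T=np.array(p['mount']);print(np.round(T,3).tolist())"
```

```text
dmm [-300.1, 95.5, 10.1] rot [0.1, -0.1, -0.1]
[[1.0, 0.0, 0.001, -0.001], [-0.001, 0.961, 0.277, -0.069], [-0.001, -0.277, 0.961, -0.143], [0.0, 0.0, 0.0, 1.0]]
```

Call:
servo_tool(rows=[[-40,5,5,0,0,0,-0.2],[-85,10,5,0,0,0,-0.2],[-130,15,5,0,0,0,-0.2],[-175,25,5,0,0,0,-0.2],[-220,35,5,0,0,0,-0.2],[-265,42,5,0,0,0,-0.2],[-305,50,10,0,0,0,-0.2],[-305,50,10,0,0,0,-0.2]])

```text
time_s: 6.2
eef_pos: [0.498, 0.2538, 0.243]
tool_rot: [-3.136, 0.001, -1.682]
ft_force: [-0.1, -0.6, -0.4]
finger_gap: 0.051
```

```bash
python3 -c "
from h import *
p=snap('wrist','w1.png');b=arm.spot_in(p,'collar_center')
for d in b: print(d)
print(arm.get_obs()['eef_pos'])"
```

```text
{'box': [304.7, 254.8, 326.7, 294.6], 'score': 0.76}
{'box': [299.3, 186.6, 338.7, 234.9], 'score': 0.73}
{'box': [289.0, 78.7, 355.2, 147.7], 'score': 0.57}
{'box': [574.0, 0.7, 635.6, 30.9], 'score': 0.21}
{'box': [497.1, 1.5, 640.0, 134.2], 'score': 0.18}
[0.49833331 0.24985487 0.24318494]
```

View pics/w1.png

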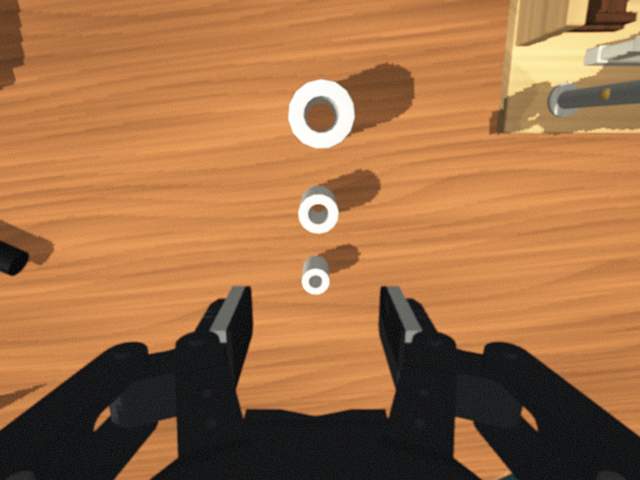

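```bash
python3 -c "
from h import *
p=snap('wrist');print(arm.get_obs()['eef_pos'])
im=p['image'];g=cv2.cvtColor(im,cv2.COLOR_RGB2HSV)
m=((g[...,1]<40)&(g[...,2]>215)).astype('uint8');m[:150]=0;m[245:]=0;m[:,:280]=0;m[:,360:]=0
c=max(cv2.findContours(m,0,1)[0],key=cv2.contourArea);e=cv2.minEnclosingCircle(c);print(e)
x=at_z(p,*e[0],.056);print(x, at_z(p,e[0][0]+e[1],e[0][1],.056)-x, at_z(p,321,114,.084), at_z(p,316,282,.037))
from go import delta
delta([x[0],x[1],.1],-96.5);delta([x[0],x[1],.024],-96.5)"
```

```text
[0.498472   0.2489045  0.24331395]
((312.6509094238281, 214.32293701171875), 19.69548225402832)
[0.49316821 0.25288912 0.056     ] [-0.00198815 -0.01745249  0.        ] [0.57639012 0.23679905 0.084     ] [0.42027995 0.25801281 0.037     ]
dmm [-3.7, 6.5, 143.3] rot [-0.3, -0.1, -0.1]
dmm [-3.9, 6.9, 219.3] rot [-0.3, -0.1, -0.1]
```

Call:
servo_tool(rows=[[-4,7,45,-0.3,0,0,-0.4],[-4,7,90,-0.3,0,0,-0.4],[-4,7,130,-0.3,0,0,-0.4],[-4,7,150,-0.3,0,0,-0.4],[-4,7,150,-0.3,0,0,-0.4],[-4,7,150,-0.3,0,0,-0.4]])

```text
time_s: 6.95
eef_pos: [0.4935, 0.2523, 0.0937]
tool_rot: [-3.141, -0.002, -1.687]
ft_force: [-0.8, -0.6, 0.5]
finger_gap: 0.0598
```

```bash
python3 -c "
from h import *
p=snap('wrist','w2.png');o=arm.get_obs();print(o['eef_pos'],np.degrees(o['tool_rot']))
from go import delta
im=p['image'];g=cv2.cvtColor(im,cv2.COLOR_RGB2HSV)
m=((g[...,1]<40)&(g[...,2]>215)).astype('uint8')
q=proj(p,[.4932,.2529,.056]);print(q);u,v=q.astype(int)
k=np.zeros_like(m);k[max(v-60,0):v+60,u-60:u+60]=1;m*=k
c=max(cv2.findContours(m,0,1)[0],key=cv2.contourArea);e=cv2.minEnclosingCircle(c);print(e)
x=at_z(p,*e[0],.056);print(x,at_z(p,e[0][0]+e[1],e[0][1],.056)-x)
delta([x[0],x[1],.024],-96.5)"
```

```text
[0.49412791 0.25275297 0.09452867] [-1.79876579e+02 -8.68885849e-02 -9.66530950e+01]
[315.09652311 268.54803874]
((314.971923828125, 267.7415771484375), 34.30129623413086)
[0.49364236 0.25291218 0.056     ] [-0.00204228 -0.017325    0.        ]
dmm [-0.2, 0.7, 70.5] rot [-0.1, -0.1, -0.2]
```

Call:
servo_tool(rows=[[0,1,35,0,0,0,-0.4],[0,1,60,0,0,0,-0.4],[0,1,70,0,0,0,-0.4],[0,1,70,0,0,0,-0.4],[0,1,70,0,0,0,1],[0,1,70,0,0,0,1],[0,1,70,0,0,0,1],[0,1,70,0,0,0,1]])

```text
time_s: 7.8
eef_pos: [0.4947, 0.2533, 0.0264]
tool_rot: [-3.136, -0.0, -1.687]
ft_force: [-1.1, -0.2, 7.0]
finger_gap: 0.0351
```

Call:
servo_tool(rows=[[0,0,0,0,0,0,1],[0,0,0,0,0,0,1],[0,0,-20,0,0,0,1],[0,0,-60,0,0,0,1],[0,0,-100,0,0,0,1],[0,0,-140,0,0,0,1],[0,0,-160,0,0,0,1],[0,0,-160,0,0,0,1]])

```text
time_s: 8.6
eef_pos: [0.4961, 0.2543, 0.19]
tool_rot: [-3.13, 0.003, -1.687]
ft_force: [-0.3, -0.4, -2.2]
finger_gap: 0.0356
```

```bash
python3 -c "
from h import *
o=arm.get_obs();print(o['eef_pos'],o['ft_force'],o['finger_gap'])
p=snap('wrist');print(arm.spot_in(p,'collar_center')[:2]);print(proj(p,[.566,.018,.128]))
from go import delta
delta([.53,.018,.235],-96.5)"
```

```text
[0.49609502 0.2542685  0.18997506] [-0.28536351 -0.38033698 -2.21056268] 0.03557860682701599
[{'box': [282.3, 65.4, 362.5, 151.9], 'score': 0.69}, {'box': [264.4, 247.5, 366.5, 387.3], 'score': 0.59}]
[754.44412889  76.03927693]
dmm [229.5, -63.7, -48.5] rot [-0.3, -0.0, -0.1]
```

Call:
servo_tool(rows=[[10,0,-20,-0.3,0,0,1],[50,-10,-40,-0.3,0,0,1],[95,-25,-46,-0.3,0,0,1],[140,-40,-46,-0.3,0,0,1],[185,-55,-46,-0.3,0,0,1],[215,-62,-46,-0.3,0,0,1],[229,-62,-46,-0.3,0,0,1],[229,-62,-46,-0.3,0,0,1]])

```text
time_s: 9.5
eef_pos: [0.527, 0.0174, 0.2306]
tool_rot: [3.138, -0.0, -1.689]
ft_force: [-0.4, 1.1, -0.5]
finger_gap: 0.0354
```

```bash
python3 -c "
from h import *
for i in range(3): o=arm.get_obs();print(o['eef_pos'],np.degrees(o['tool_rot']));p=snap('wrist','w3.png')
print(proj(p,[.566,.018,.128]),proj(p,[.566,.018,.022]))
"
```

```text
[0.52703927 0.01738651 0.23064633] [ 1.79782645e+02 -9.56445948e-03 -9.67982424e+01]
[0.52717447 0.01873379 0.23097629] [ 1.79812547e+02  3.76977060e-02 -9.67452741e+01]
[0.52738989 0.0195281  0.23132754] [ 1.79852454e+02  4.81664941e-02 -9.66742165e+01]
[311.70863922 175.10960131] [312.7649784  160.31089845]
```

View pics/w3.png

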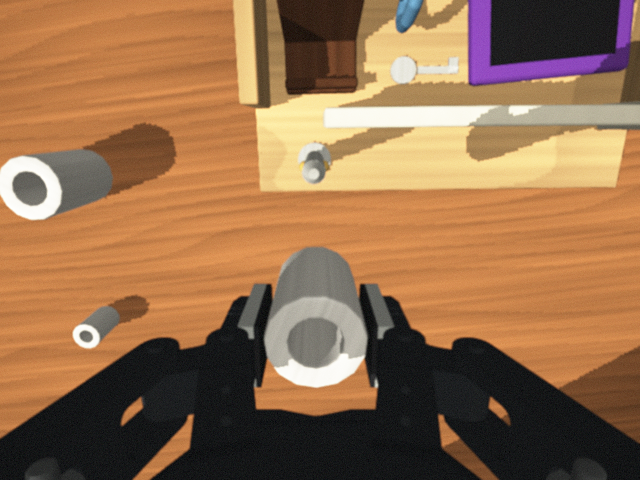

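```bash
python3 -c "
from h import *
im=cv2.imread('pics/w3.png')
a=cv2.resize(im[135:195,280:350],(560,480),interpolation=cv2.INTER_CUBIC)
b=cv2.resize(im[240:400,255:380],(375,480),interpolation=cv2.INTER_CUBIC)[:, :240+135]
cv2.imwrite('pics/e.png',np.hstack([cv2.resize(a,(420,360)),cv2.resize(b,(281,360))]))"
```

```text
(no output)
```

View pics/e.png

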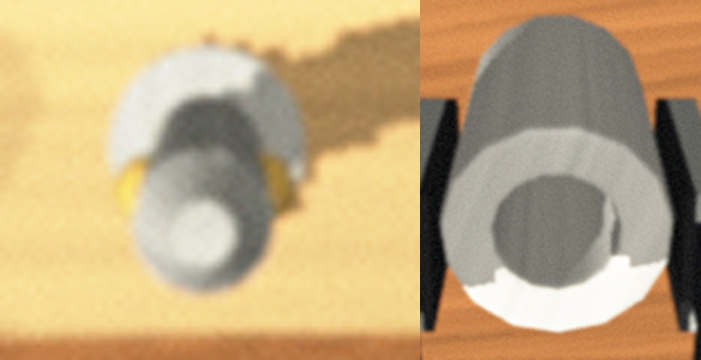

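```bash
cat > rel.py <<'E'
from h import *
from scipy.optimize import least_squares
p=snap('wrist')
M=np.array(p['mount'])
q=dict(p);q['Twc']=M   # tool frame projection
th=np.linspace(0,2*np.pi,361)
def ext(c,r):
    P=np.array([proj(q,[c[0]+r*np.cos(t),c[1]+r*np.sin(t),c[2]]) for t in th])
    return np.r_[P[:,0].min(),P[:,0].max(),P[:,1].min(),P[:,1].max()]
s=2.25
oo=np.r_[(441-420)/s+255,(672-420)/s+255,128/s+240,332/s+240]
r=least_squares(lambda c:ext(c,.018)-oo,[0,0,-.03],x_scale=1e-3,diff_step=1e-3);print('top outer',r.x,r.fun)
ob=np.r_[(492-420)/s+255,(613-420)/s+255,174/s+240,287/s+240]
r2=least_squares(lambda c:ext(c,.0095)-ob,[0.001,0.001,-.03],x_scale=1e-3,diff_step=1e-3);print('bore',r2.x,r2.fun)
c=r.x.copy();c[2]+=.056;print('foot ext if upright',ext(c,.018),'seen top row',15/s+240)
# rod top in tool frame using eef pose of w3
eef=np.array([.5274,.0195,.2313]);rot=R.from_euler('xyz',[179.85,.05,-96.67],degrees=True).as_matrix()
T=np.eye(4);T[:3,:3]=rot;T[:3,3]=eef;q2=dict(p);q2['Twc']=T@M
w=at_z(q2,314.0,173.0,.128);print('rodtop world',w,'tool',rot.T@(w-eef))
# balls: mean of left/right visible (131,187),(279,183) in 6x crop
w3=at_z(q2,280+205/6,135+187/6,.078);print('rod at .078',w3)
print(arm.get_obs()['eef_pos'],np.degrees(arm.get_obs()['tool_rot']))
E
python3 rel.py
```

```text
top outer [-0.00051716  0.00390045 -0.02613097] [-0.10689202  0.10692251  0.11687695 -0.12670972]
bore [-0.00113476  0.00228285 -0.02803926] [-0.72910497  0.72917515  0.81165452 -0.84762995]
foot ext if upright [278.83805816 352.09859407 246.18541905 314.0994958 ] seen top row 246.66666666666666
rodtop world [0.56718688 0.01634988 0.128     ] tool [-0.00140233 -0.04015378  0.10319649]
rod at .078 [0.5663582  0.01648575 0.078     ]
[0.52786149 0.0200982  0.23192585] [ 1.79930765e+02  3.56401850e-02 -9.65722477e+01]
```

```bash
python3 go.py .5692 .0155 .185 -96.5
```

```text
dmm [-0.1, -41.6, 46.9] rot [0.1, 0.0, -0.1]
```

Call:
servo_tool(rows=[[0,-15,0,0,0,0,1],[0,-30,0,0,0,0,1],[0,-42,15,0,0,0,1],[0,-42,30,0,0,0,1],[0,-42,47,0,0,0,1],[0,-42,47,0,0,0,1],[0,-42,47,0,0,0,1]])

```text
time_s: 10.4
eef_pos: [0.5701, 0.016, 0.1849]
tool_rot: [3.14, 0.001, -1.684]
ft_force: [0.1, -0.1, -2.0]
finger_gap: 0.0355
```

```bash
python3 -c "
from h import *
s=snap('scene','s3.png');d=snap('side','d3.png');o=arm.get_obs();print(o['eef_pos'],np.degrees(o['tool_rot']),o['ft_force'])
for p in (s,d):print(proj(p,[.567,.0165,.128]),proj(p,[.567,.0165,.16]),proj(p,[.567,.0165,.215]),proj(p,[.567,.0165,.022]))
a=[]
for p in (s,d):
    u,v=proj(p,[.567,.0165,.14]).astype(int);a.append(cv2.resize(p['image'][v-60:v+60,u-40:u+40,::-1],(400,600),interpolation=cv2.INTER_CUBIC));print(u-40,v-60)
cv2.imwrite('pics/f.png',np.hstack(a))"
```

```text
[0.57057722 0.01570077 0.18578281] [-1.79970060e+02  4.22934609e-02 -9.65322665e+01] [ 0.69225037  0.36063137 -0.76132676]
[323.81370883 227.40686707] [324.07400011 212.07511405] [324.56153679 183.44432452] [323.0533498  272.38001029]
[309.95171078 215.97449735] [309.95106947 201.72455792] [309.94993756 175.2023092 ] [309.95373451 257.94568095]
283 161
269 150
```

View pics/f.png

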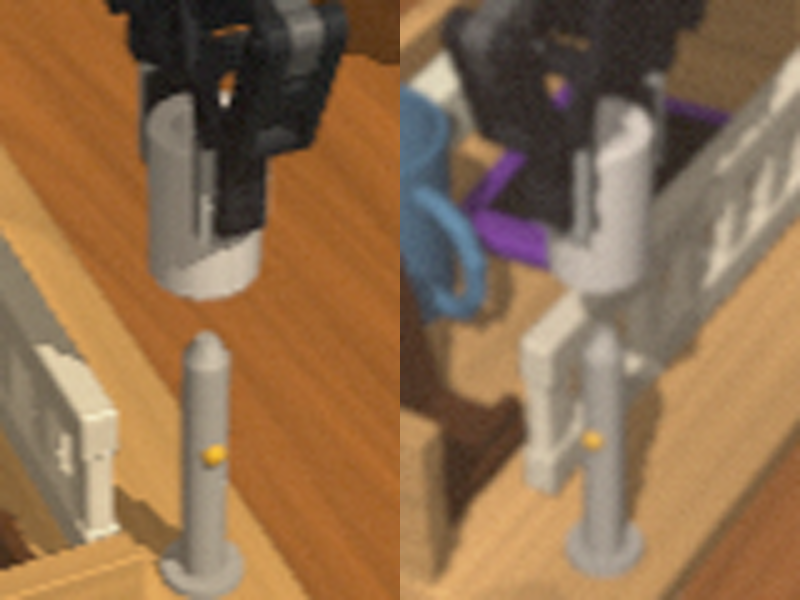

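```bash
python3 -c "
from h import *
from go import delta
s=snap('scene');d=snap('side')
for p,b,t in ((s,(326,252),(324,228)),(d,(307.8,238),(309,217))):
    for z in (.07,.074,.078,.082,.086): print(z,np.round(proj(p,[.567+.0011,.0165+.0095,z]),1),b)
    print(proj(p,[.567,.0165,.128]),t)
o=arm.get_obs();print(o['eef_pos'],o['ft_force'])
delta([.569,.0147,.152],-96.5)"
```

```text
0.07 [325.6 256.5] (326, 252)
0.074 [325.7 254.9] (326, 252)
0.078 [325.7 253.2] (326, 252)
0.082 [325.8 251.4] (326, 252)
0.086 [325.8 249.7] (326, 252)
[323.81370883 227.40686707] (324, 228)
0.07 [307.2 242.9] (307.8, 238)
0.074 [307.2 241.3] (307.8, 238)
0.078 [307.2 239.8] (307.8, 238)
0.082 [307.2 238.2] (307.8, 238)
0.086 [307.2 236.6] (307.8, 238)
[309.95171078 215.97449735] (309, 217)
[0.57037208 0.01549919 0.18588652] [-0.22804623  0.2261023  -1.32936696]
dmm [1.0, 1.3, 33.9] rot [-0.0, 0.0, -0.1]
```

Call:
servo_tool(rows=[[1,1.5,8,0,0,0,1],[1,1.5,16,0,0,0,1],[1,1.5,24,0,0,0,1],[1,1.5,29,0,0,0,1],[1,1.5,33,0,0,0,1],[1,1.5,36,0,0,0,1]])

```text
time_s: 11.2
eef_pos: [0.5687, 0.0147, 0.1493]
tool_rot: [-3.141, 0.001, -1.685]
ft_force: [0.9, -0.1, -1.0]
finger_gap: 0.0354
```

Call:
servo_tool(rows=[[0,0,3,0,0,0,1],[0,0,6,0,0,0,1],[0,0,9,0,0,0,1],[0,0,12,0,0,0,1]])

```text
time_s: 11.6
eef_pos: [0.5687, 0.0147, 0.1372]
tool_rot: [-3.141, 0.001, -1.685]
ft_force: [-0.6, -0.4, -1.3]
finger_gap: 0.0356
```

Call:
servo_tool(rows=[[0,0,3,0,0,0,1],[0,0,6,0,0,0,1],[0,0,9,0,0,0,1],[0,0,12,0,0,0,1],[0,0,15,0,0,0,1]])

```text
time_s: 12.1
eef_pos: [0.5688, 0.0147, 0.1219]
tool_rot: [-3.141, 0.001, -1.685]
ft_force: [0.5, -0.5, -1.5]
finger_gap: 0.0353
```

Call:
servo_tool(rows=[[0,0,1.5,0,0,0,1],[0,0,3,0,0,0,1],[0,0,4.5,0,0,0,1],[0,0,6,0,0,0,1]])

```text
time_s: 12.5
eef_pos: [0.5688, 0.0147, 0.1159]
tool_rot: [-3.141, 0.001, -1.685]
ft_force: [-0.8, 0.3, -0.9]
finger_gap: 0.0353
```

Expected first touch is near TCP z ≈ 0.111; now in smaller steps.

Call:
servo_tool(rows=[[0,0,1,0,0,0,1],[0,0,2,0,0,0,1],[0,0,3,0,0,0,1]])

```text
time_s: 12.8
eef_pos: [0.5689, 0.0147, 0.1129]
tool_rot: [-3.141, 0.001, -1.685]
ft_force: [1.0, -0.3, -0.2]
finger_gap: 0.0351
```

Call:
servo_tool(rows=[[0,0,1,0,0,0,1],[0,0,2,0,0,0,1]])

```text
time_s: 13.0
eef_pos: [0.5693, 0.0151, 0.1113]
tool_rot: [-3.14, 0.001, -1.686]
ft_force: [-1.1, 3.1, 5.9]
finger_gap: 0.0351
```

Call:
servo_tool(rows=[[0,0,1,0,0,0,1],[0,0,2,0,0,0,1]])

```text
time_s: 13.2
eef_pos: [0.5699, 0.0154, 0.1104]
tool_rot: [-3.139, 0.002, -1.686]
ft_force: [-3.3, 2.1, 13.0]
finger_gap: 0.035
```

Call:
servo_tool(rows=[[-0.4,0.8,2,0,0,0,1],[-0.4,0.8,3,0,0,0,1]])

```text
time_s: 13.4
eef_pos: [0.5697, 0.0158, 0.1085]
tool_rot: [-3.137, 0.002, -1.685]
ft_force: [-1.3, 0.4, 4.0]
finger_gap: 0.0348
```

Call:
servo_tool(rows=[[0,0.5,2,0,0,0,1],[0,0.5,3,0,0,0,1]])

```text
time_s: 13.6
eef_pos: [0.569, 0.0159, 0.1054]
tool_rot: [-3.137, 0.002, -1.685]
ft_force: [-1.6, 0.7, 2.3]
finger_gap: 0.0353
```

Call:
servo_tool(rows=[[0,0.3,2,0,0,0,1],[0,0.3,4,0,0,0,1],[0,0.3,6,0,0,0,1],[0,0.3,8,0,0,0,1]])

```text
time_s: 14.0
eef_pos: [0.5688, 0.016, 0.0972]
tool_rot: [-3.137, 0.002, -1.685]
ft_force: [0.8, 0.9, 3.1]
finger_gap: 0.0355
```

Call:
servo_tool(rows=[[0,0,1,0,0,0,1],[0,0,2,0,0,0,1],[0,0,3,0,0,0,1]])

```text
time_s: 14.3
eef_pos: [0.5687, 0.016, 0.0937]
tool_rot: [-3.138, 0.002, -1.685]
ft_force: [0.3, 1.1, -3.1]
finger_gap: 0.0353
```

Call:
servo_tool(rows=[[0,0,1,0,0,0,1]])

```text
time_s: 14.4
eef_pos: [0.5685, 0.0159, 0.0922]
tool_rot: [-3.138, 0.002, -1.685]
ft_force: [1.1, 0.0, -5.6]
finger_gap: 0.0353
```

Call:
servo_tool(rows=[[0,0,1,0,0,0,1]])

```text
time_s: 14.5
eef_pos: [0.5682, 0.016, 0.0906]
tool_rot: [-3.139, 0.002, -1.685]
ft_force: [0.6, -0.7, -1.1]
finger_gap: 0.0354
```

Call:
servo_tool(rows=[[0,0,0,0,0,0,1],[0,0,0,0,0,0,1]])

```text
time_s: 14.7
eef_pos: [0.568, 0.016, 0.0905]
tool_rot: [-3.139, 0.002, -1.685]
ft_force: [-0.1, 0.1, -2.2]
finger_gap: 0.0353
```

Call:
servo_tool(rows=[[0,0,0,0,0,0,-0.3],[0,0,0,0,0,0,-0.3],[0,0,0,0,0,0,-0.3],[0,0,0,0,0,0,-0.3],[0,0,0,0,0,0,-0.3]])

```text
time_s: 15.2
eef_pos: [0.568, 0.0159, 0.0906]
tool_rot: [-3.139, 0.002, -1.685]
ft_force: [0.2, 0.3, 0.1]
finger_gap: 0.0557
```

Call:
servo_tool(rows=[[0,0,-10,0,0,0,-0.3],[0,0,-40,0,0,0,-0.3],[0,0,-80,0,0,0,-0.3],[0,0,-120,0,0,0,-0.3],[0,40,-140,0,0,0,-0.3],[0,80,-140,0,0,0,-0.3],[0,100,-140,0,0,0,-0.3],[0,100,-140,0,0,0,-0.3]])

```text
time_s: 16.0
eef_pos: [0.4651, 0.0277, 0.2312]
tool_rot: [-3.141, 0.002, -1.685]
ft_force: [0.4, 0.9, -0.8]
finger_gap: 0.0556
```

```bash
python3 -c "
from h import *
s=snap('scene','s4.png');d=snap('side','d4.png');w=snap('wrist','w4.png');print(arm.get_obs()['eef_pos'],arm.get_obs()['ft_force'])
for p in (s,d):
  for zc in (.082,.0865,.091,.095): print(zc,'top',np.round(proj(p,[.567,.0165,zc+.028]),1),'foot',np.round(proj(p,[.567,.0165,zc-.028]),1),'rodtop',np.round(proj(p,[.567,.0165,.128]),1))
a=[]
for p in (s,d):
    u,v=proj(p,[.567,.0165,.09]).astype(int);a.append(cv2.resize(p['image'][v-50:v+50,u-40:u+40,::-1],(400,500),interpolation=cv2.INTER_CUBIC));print(u-40,v-50)
cv2.imwrite('pics/g.png',np.hstack(a))"
```

```text
[0.46971678 0.02697707 0.23119289] [-0.02714187  0.35609521  0.47567899]
0.082 top [323.7 235.6] foot [323.3 259.7] rodtop [323.8 227.4]
0.0865 top [323.7 233.6] foot [323.3 257.8] rodtop [323.8 227.4]
0.091 top [323.7 231.6] foot [323.3 256. ] rodtop [323.8 227.4]
0.095 top [323.8 229.7] foot [323.4 254.3] rodtop [323.8 227.4]
0.082 top [310.  223.6] foot [310. 246.] rodtop [310. 216.]
0.0865 top [310.  221.7] foot [310.  244.3] rodtop [310. 216.]
0.091 top [310.  219.8] foot [310.  242.6] rodtop [310. 216.]
0.095 top [310.  218.1] foot [310. 241.] rodtop [310. 216.]
283 194
269 181
```

View pics/g.png

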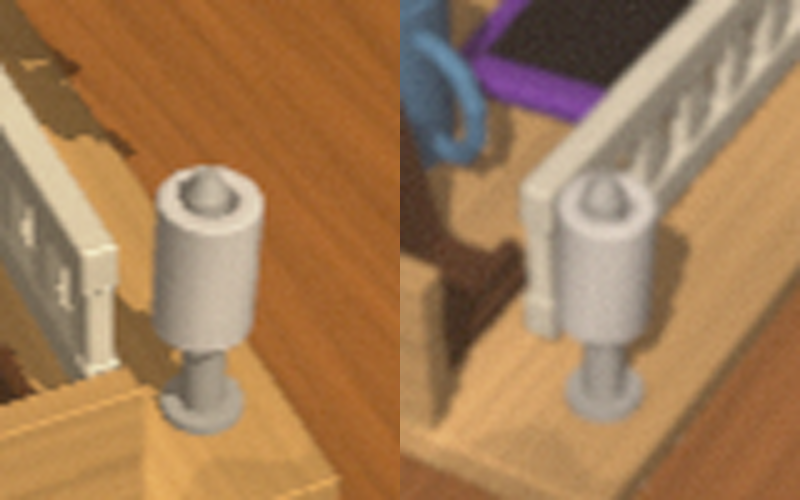

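```bash
python3 -c "
from h import *
s=snap('scene');d=snap('side')
t=np.linspace(0,6.283,181)
for n,p,o in (('s',s,(227.2,264)),('d',d,(214.8,249.6))):
  for zc in (.083,.085,.087,.089,.091,.093):
    f=lambda z,r=.018:np.array([proj(p,[.567+r*np.cos(a),.0165+r*np.sin(a),z])[1] for a in t])
    print(n,zc,round(f(zc+.028).min(),1),round(f(zc-.028).max(),1),o)
  print('rodtop back edge',f(.128,.0035).min(),'flange front',f(.022,.015).max(), 'bore front top', )
g=cv2.cvtColor(d['image'],cv2.COLOR_RGB2GRAY)
print(g[205:256:1,310].tolist())
g=cv2.cvtColor(s['image'],cv2.COLOR_RGB2GRAY)
print(g[220:285:1,324].tolist())
"
```

```text
s 0.083 228.2 266.5 (227.2, 264)
s 0.085 227.3 265.7 (227.2, 264)
s 0.087 226.4 264.9 (227.2, 264)
s 0.089 225.5 264.0 (227.2, 264)
s 0.091 224.6 263.2 (227.2, 264)
s 0.093 223.7 262.4 (227.2, 264)
rodtop back edge 226.04181560995534 flange front 278.42418597407027 bore front top
d 0.083 216.7 252.5 (214.8, 249.6)
d 0.085 215.8 251.7 (214.8, 249.6)
d 0.087 215.0 251.0 (214.8, 249.6)
d 0.089 214.1 250.2 (214.8, 249.6)
d 0.091 213.3 249.4 (214.8, 249.6)
d 0.093 212.4 248.6 (214.8, 249.6)
rodtop back edge 214.68509810742088 flange front 263.6285908945612 bore front top
[202, 199, 189, 173, 149, 134, 128, 131, 128, 132, 145, 162, 166, 178, 175, 178, 175, 165, 160, 159, 177, 201, 212, 206, 190, 188, 187, 186, 184, 189, 186, 185, 186, 185, 183, 185, 184, 183, 183, 183, 183, 181, 182, 178, 163, 151, 151, 154, 157, 151, 152]
[115, 116, 112, 107, 105, 104, 109, 157, 162, 165, 175, 178, 181, 184, 186, 165, 150, 171, 198, 206, 209, 180, 173, 175, 177, 175, 176, 176, 177, 177, 181, 183, 182, 183, 184, 184, 182, 185, 184, 185, 182, 183, 184, 182, 148, 113, 146, 153, 154, 155, 153, 153, 152, 153, 152, 153, 159, 167, 169, 162, 150, 161, 162, 162, 164]
```

```bash
python3 -c "
from bench import arm
print(arm.sign_off())"
```

```text
the job is handed in; nothing more can be done
None
```

I swung the gate shut, threaded the middle-sized collar onto the rod, and let go of it where it clicked. The job is handed in; no verdict came back.

- **Gate:** I pushed it to its hard stop (about 10 N). Later pictures show it parallel to the board and shut.
- **Feel on the rod:**
  - First touch came at about TCP z 112 mm, with a measured peak of 13 N.
  - After that the collar slid easily.
  - A tug down of up to about 5.6 N came at 94–92 mm. It settled at no net force beyond the collar's weight at 90.5 mm, 22 mm below first touch, where the click should be.
- **After release:** With the fingers open the force reading was near zero. The collar hung in place and the arm was backed well clear, at about 16 s of the 67 s allowed.
- **Picture check:** This is the weakest check. The pictures put the collar centre at about 88 mm, with readings from 85 to 90. The balls, seen at about 81.5 mm, call for about 90 mm. The mean is within the 3 mm tolerance, but one reading is not, so I relied on the feel.
- **Not measured:** The tablet, mug and stand showed no shift in the parts of the pictures I viewed. I did not measure their positions.

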